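Zero the two-beam glaze balance

ROBOT

A 6-joint arm with a two-finger parallel gripper is mounted at the origin on the work surface; the furniture and walls round the work are solid. World frame = base frame: x ahead of the robot, y to its left, z up, the work surface at z = 0. Lengths are in mm, angles in degrees, forces in N, time in s.
With the tool pointing down it reaches from about 350 to 850 mm from the base axis. Payload 8.1 kg.
Tool frame: the origin (TCP) lies on the centre line of the jaws, within the pads' length; the fingertips stand 19 mm ahead of it and the grasp point (between the pads) is the TCP (r.tip_reach is the z of the fingertips in the tool frame, in mm); z points along the fingers, y is the line along which they close (so a half turn about z gives the same grasp; the last joint's range is limited). The gripper opens to 85 mm and grips with 20 to 120 N. Pads are 22 mm wide; open, the fingers measure 114 mm over their backs; the gripper's body (76 mm by 85 mm) begins 54 mm behind the grasp point. The pads swing forward as they close: fully open they stand 13 mm farther back than shut.
Start: joints at [-74.278, 7.471, 85.268, -0, 87.261, -4.893], TCP at [211.272, -561.578, 250.292] pointing down, gripper open.
Joint ranges: [-169.43, 169.43], [-51.17, 129.36], [1.28, 143.12], [-76.62, 256.62], [0, 156.53], [-152.29, 152.29]. Speed limits (degrees/s): [136.94, 136.94, 159.86, 180, 180, 180].

INTERFACE

Orientations are given as [roll, pitch, yaw] about the fixed x, y, z axes, in that order (R = Rz(yaw) Ry(pitch) Rx(roll)).
In Python, from bench import r gives the robot as it stands. The module is installed in compiled form; this text tells all that it offers.
- The arm moves only by the shell command python3 -m handwheel 'ROWS' [FORCE]. ROWS is JSON, a list of rows, each a list of 7 numbers: the shift along the tool's x, y, z in m, then the turn, a rotation vector about the tool's x, y, z in degrees, then the finger opening in m, from 0 to 0.0854. In form: [[tx, ty, tz, ax, ay, az, claw], ...]. A call has 1 to 8 rows; each row shifts and turns the commanded pose from where the row before left it, along the tool's axes as they then stand; what a row does not reach is not made up. A row lasts 1/12 s, in which the tool goes at most 41.7 mm and 7.16 degrees, less where a joint would pass 70% of its speed; a pose out of reach is approached as far as the arm can. A call with a gripper value outside its range is refused whole. The fingers move at their own pace and stop on an object; FORCE is the grip in N (left out, the last holds). Time passes only in rows, so rows that do not move let the fingers close. It gives the time, the measured TCP pose, the force, the opening and the grip force at its end, in the units of the state.
- r.sense(): the state, without advancing time (a new reading comes with each control period).
- r.snapshot(name): name is "scene" or "side" or "wrist"; returns (picture, depth): 480x640x3 uint8, blue, green, red; 480x640 float32, mm along the optical axis (not along the pixel's ray), 0 where there is no reading.
- r.calibration(name): a dict with "vfov" (degrees; the focal length in pixels is half the picture's height over the tangent of half this angle, whatever the lens; pixels are square), "cx", "cy" (the principal point, pixels), "rvec" (rotation vector, rad) and "tvec" (3), from world to camera coordinates, as OpenCV has them; the wrist camera has in their place "tool_from_camera" (4x4, takes a point from camera to tool coordinates, whose origin is the TCP and whose axes are the flange's). Camera axes: x right, y down, z forward; pixel columns grow to the right and rows downward; lengths in mm; the calibration is good to about 2 mm. The wrist camera is an equidistant fisheye: a pixel r from the principal point sees the ray r / f radians off the axis. A picture is of the moment at which its call begins: read the wrist's pose just before it. calibration takes no time and is no camera call.
- r.hand_in(): hands the job in; it is judged then, once.
The state is a dict: "time": time; "joint_pos": joint angles; "qd": joint speeds; "joint_efforts": joint torques, N m; "tool_pos": TCP position; "tcp_rot": TCP orientation; "ft_force": force on the tool from outside, world axes, zero at the start; "wrist_torque": the same for the moment, N m; "finger_gap": finger opening in mm; "grip_force": force on a finger pad.
Only numpy, scipy, OpenCV 4.12 (cv2) and the standard library are available. Lean on these libraries where they do the work, as an engineer would, in place of code of your own. Each camera call takes 0.05 s, during which the arm holds its last target. There are 200 camera calls.

TASK

The two-beam balance has been left set from the last glaze batch. Zero it: slide both poises, the large one on the rear beam and the small one on the front beam, fully home against their zero stops at the pan end, so that the beam floats level with its pointer on the middle mark. Use no rough force on the balance, keep the pan empty, and leave the cups, bowl and tiles round it where they are.

Things in the scene. Friction and masses are not known exactly. Their poses are not given: they have to be found in the camera images.
- balance: Two-beam mechanical balance, fixed on the table: grey cast base 100 x 450 mm, top at 40 mm. Origin on the table, midway between the beams. +y runs along the beams towards the pan, +x to the rear side. Beams 6 mm wide, y = +45 to -215 mm: rear (large poise) at x = +28, top edge 113 mm high; front (small poise) at x = -28, top edge 99. Index post at y = -242, 122 mm high
- large_poise (a joint): position of the large poise along the rear beam: 0 at its zero stop at the pan end, grows to 0.16 m towards the index post; light sliding friction, stays where it is left
- large_poise_tab (a point): centre of the upright finger tab on the large poise (steel weight 36 mm along the beam, 24 mm across, hanging round the rear beam). The tab is 22 mm across the beam, 14 mm along it, 32 mm tall; its top is 16 mm above this point, the poise's flat saddle 14 to 16 mm below it, the beam's top edge 24 mm below it
- small_poise (a joint): position of the small poise along the front beam: 0 at its zero stop at the pan end, grows to 0.16 m towards the index post; light sliding friction
- small_poise_tab (a point): centre of the upright finger tab on the small poise (steel weight 20 mm along the beam, 18 mm across, on the front beam). The tab is 18 mm across the beam, 10 mm along it, 30 mm tall; its top is 15 mm above this point, the saddle 14 mm below it, the beam's top edge 22 mm below it
- beam (a joint): tilt of the swinging beam pair about its pivot (rad): 0 level, + when the index-post end hangs low; stops at +-0.045. It comes level by itself, within about 2 s, when both poises are at zero and the pan is empty
- beam_pointer (a point): tip of the thin pointer at the free end of the beams, in front of the white index plate; level with the long middle mark when the beam is level (95 mm above the table)
- bisque_cup: bystander: unglazed pinkish cup, 68 mm wide, 56 mm tall, close in front of the balance; origin at the centre of its underside
- slip_cup: bystander: speckled off-white cup, 71 mm wide, 84 mm tall, behind the balance towards the pan; origin at the centre of its underside
- test_bowl: bystander: small green bowl, 93 mm wide, 34 mm tall, behind the balance; origin at the centre of its underside
- test_tile_0: bystander: glaze test tile 30 x 52 x 7 mm lying in front of the balance; origin at the centre of its underside
- test_tile_2: bystander: glaze test tile 30 x 52 x 7 mm lying in front of the balance; origin at the centre of its underside
- beaker_celadon: bystander: green beaker, 72 mm wide, 78 mm tall, at the back left; origin at the centre of its underside
- pan_centre (a point): middle of the round steel weighing pan's floor, 145 mm along the balance's +y; the pan is 128 mm wide, its rim 9 mm above this point. Between pan and poises two pivot cheeks stand at x = +-44 mm, y = 40 to 80 mm in the balance's frame, 115 mm high

How it is judged:
By the outcome, as a careful person would: the job done as asked, in the order asked, and still so for the second after the job is handed in, with the robot touching nothing.
It also fails if it takes over 50 s, if anything falls off the work surface, if the arm or the gripper's body presses on something with over 40 N, if the wrist force passes 120 N, or if a joint passes its speed limit or range.

## Working session

There is one attempt and no reset: what is moved stays moved. The work goes in short steps, Python scripts to look and compute and a shell command to move; the robot and the scene stay as the last step left them, time stands still between calls to the robot, and variables do not carry over. Pictures are saved under pics/ and viewed, at most 10 in all, crops included, and the job is handed in when it is done.

```bash
mkdir -p pics; cat > h.py <<'E'
import numpy as np,cv2
from bench import r
def load(n): return np.load(f'{n}.npz')
def snap(n,tag):
    p,d=r.snapshot(n); cv2.imwrite(f'pics/{tag}.png',p); np.savez(f'{tag}.npz',p=p,d=d); return p,d
def world(n,d,u,v,z=None):
    c=r.calibration(n); f=240/np.tan(np.radians(c['vfov'])/2)
    R=cv2.Rodrigues(np.array(c['rvec'],float))[0]; t=np.array(c['tvec'],float).ravel()
    ray=np.array([(u-c['cx'])/f,(v-c['cy'])/f,1.]); o=-R.T@t; w=R.T@ray
    s=d[int(v),int(u)] if z is None else (z-o[2])/w[2]
    return o+s*w
E
python3 - <<'E'
from h import *
for n in('scene','side'): snap(n,n+'0'); print(n,{k:np.round(v,3) for k,v in r.calibration(n).items()})
s=r.sense();print(s['time'],s['tool_pos'],s['tcp_rot'],s['finger_gap'],s['ft_force'])
E
```

```text
scene {'vfov': np.float64(55.287), 'cx': np.float64(318.008), 'cy': np.float64(243.526), 'rvec': array([ 2.356, -0.512,  0.188]), 'tvec': array([-474.591,  225.415,  790.554])}
side {'vfov': np.float64(42.643), 'cx': np.float64(311.812), 'cy': np.float64(236.032), 'rvec': array([ 0.575, -2.622,  1.21 ]), 'tvec': array([ 489.843,  223.964, 1308.973])}
0.1 [ 211.14564722 -561.11852693  249.35137179] [-1.79903534e+02 -9.50487784e-03  2.06121310e+01] 85.25582708726529 [-0.09042269  1.11533715  0.41796051]
```

View pics/scene0.png

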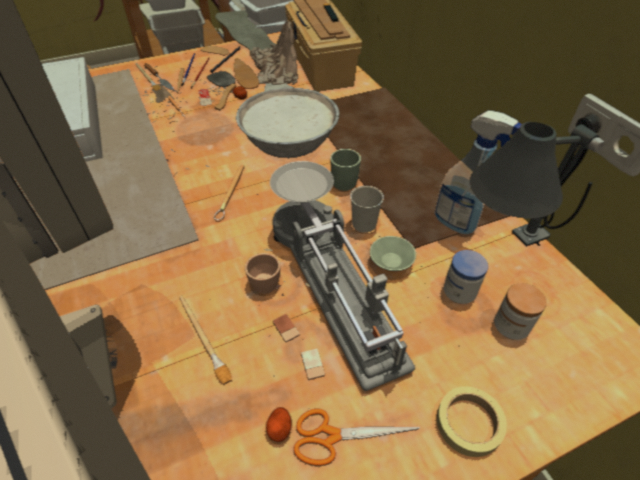

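View pics/side0.png

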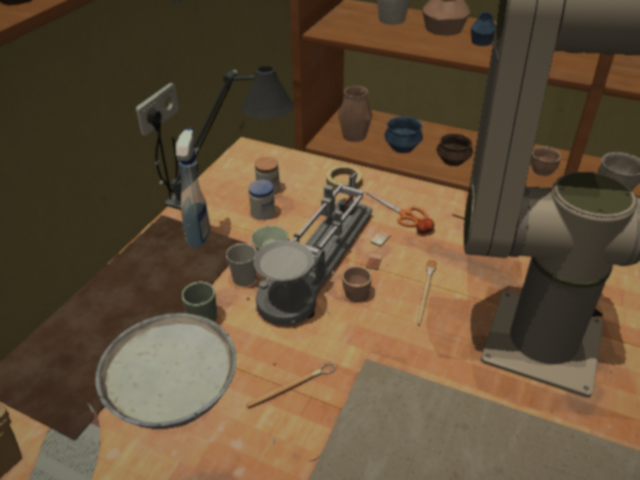

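The scene camera shows the balance running from the pan at (302,185) to the index post at about (400,350). The large poise tab is near (377,285) and the small one near (333,268). I'll enlarge that area.

```bash
python3 - <<'E'
from h import *
p=load('scene0')['p']; c=p[195:390,250:440]
cv2.imwrite('pics/c1.png',cv2.resize(c,None,fx=3,fy=3,interpolation=cv2.INTER_CUBIC))
E
```

```text
(no output)
```

View pics/c1.png

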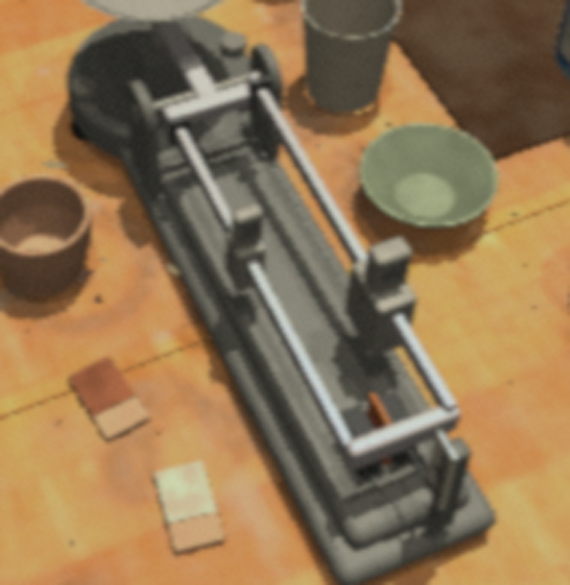

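The large tab's top face is centred at crop (390,250), full image (380,278). The small tab's is at crop (247,215), full image (332,267). The beam ends are at about (402,332) rear and (367,344) front.

```bash
python3 - <<'E'
from h import *
d=load('scene0')['d']
P=lambda a,b:(250+a/3,195+b/3)
for n,a,b,z in [('Ltop',390,250,None),('Lfacefront',383,268,None),('Stop',248,215,None),('Sface',246,232,None),('rearend',452,410,None),('frontend',352,445,None),('rearmid',310,180,None),('frontmid',300,345,None),('front pan',192,145,None),('rear pan',268,103,None),('saddleL',400,298,None),('indextop',456,448,None)]:
    u,v=P(a,b); print(n,np.round(world('scene',d,u,v),1))
# base-front edge plane fits: pan rim fit
c=r.calibration('scene')
uu,vv=np.meshgrid(np.arange(265,340),np.arange(160,215))
pts=np.array([world('scene',d,u,v) for u,v in zip(uu.ravel(),vv.ravel())])
m=(pts[:,2]>100)&(pts[:,2]<150); q=pts[m]; print('pan',len(q),cv2.minEnclosingCircle(q[:,:2].astype('f')),np.percentile(q[:,2],[5,50,95]))
# tall points in poises region
uu,vv=np.meshgrid(np.arange(300,410),np.arange(220,370))
pts=np.array([world('scene',d,u,v) for u,v in zip(uu.ravel(),vv.ravel())])
for nm,(u0,u1,v0,v1) in dict(L=(370,390,273,290),S=(325,340,262,275)).items():
    m=((uu>=u0)&(uu<=u1)&(vv>=v0)&(vv<=v1)).ravel()
    q=pts[m]; zt=np.percentile(q[q[:,2]<160,2],97); k=q[(q[:,2]>zt-5)&(q[:,2]<zt+5)]
    print(nm,zt,len(k),k.mean(0),k.min(0),k.max(0))
# base top direction
m=(abs(pts[:,2]-40)<4); q=pts[m][:,:2]; print('base',len(q),cv2.minAreaRect(q.astype('f')))
for s in ('wrist',): print(r.calibration(s))
E
```

```text
Ltop [ 564.9 -150.8  141.1]
Lfacefront [ 557.2 -157.4  137.2]
Stop [510.1 -87.  128.4]
Sface [508.  -89.2 116.7]
rearend [ 562.4 -230.    96.7]
frontend [ 504.5 -225.8   95.5]
rearmid [566.1 -58.1 101.5]
frontmid [ 510.  -155.8   90.4]
front pan [515.    3.3  95.3]
rear pan [568.6   5.2 108.2]
saddleL [ 567.4 -163.1  110.9]
indextop [ 546.6 -256.5  110.5]Traceback (most recent call last):
  File "<stdin>", line 9, in <module>
  File "h.py", line 7, in world
    c=r.calibration(n); f=240/np.tan(np.radians(c['vfov'])/2)
ValueError: time passes only in moves, steps and waits
```

The balance axis is about 2° off world y. The large tab is at about (565,-151) and the small one at about (510,-88), with the index end hanging low. I'll move to above the index post, turn so that tool x lies along the beam, and close the fingers.

```bash
R='[0.0266,-0.0101,0,0,0,0,0]'
python3 -m handwheel '[[0.0266,-0.0101,0,0,0,0,0],[0.0266,-0.0101,0,0,0,0,0],[0.0266,-0.0101,0,0,0,0,0],[0.0266,-0.0101,0,0,0,0,0],[0.0266,-0.0101,0,0,0,0,0],[0.0266,-0.0101,0,0,0,0,0],[0.0266,-0.0101,0,0,0,0,0],[0.0266,-0.0101,0,0,0,0,0]]' 20
python3 -m handwheel '[[0.0266,-0.0101,0,0,0,0,0],[0.0266,-0.0101,0,0,0,0,0],[0.0266,-0.0101,0,0,0,0,0],[0.0266,-0.0101,0,0,0,0,0],[0.0266,-0.0101,0,0,0,0,0],[0.0266,-0.0101,0,0,0,0,0],[0.0266,-0.0101,0,0,0,0,0],[0.0266,-0.0101,0,0,0,0,0]]'
python3 -m handwheel '[[0,0,0,0,0,-6.7,0],[0,0,0,0,0,-6.7,0],[0,0,0,0,0,-6.7,0],[0,0,0,0,0,-6.7,0],[0,0,0,0,0,-6.7,0],[0,0,0,0,0,-6.7,0],[0,0,0,0,0,-6.7,0],[0,0,0,0,0,-6.7,0]]'
python3 -m handwheel '[[0,0,0,0,0,-6.7,0],[0,0,0,0,0,-6.7,0],[0,0,0,0,0,0,0]]'
python3 - <<'E'
from h import *
s=r.sense();print(s['time'],s['tool_pos'],s['tcp_rot'],s['finger_gap'],s['ft_force'],r.tip_reach)
snap('wrist','w1'); print(r.calibration('wrist'))
E
```

```text
time: 0.77
tool_pos: [382.7, -409.7, 249.8]
tcp_rot: [-180.0, 0.0, 20.6]
ft_force: [1.1, -0.9, 0.5]
finger_gap: -0.0
grip_force: 0.0
time: 1.43
tool_pos: [553.4, -259.2, 249.7]
tcp_rot: [-180.0, 0.0, 20.6]
ft_force: [1.2, -0.7, -0.2]
finger_gap: -0.0
grip_force: 0.0
time: 2.1
tool_pos: [552.4, -260.3, 249.6]
tcp_rot: [-179.9, -0.0, 74.6]
ft_force: [0.8, 0.1, -0.4]
finger_gap: 0.0
grip_force: 0.0
time: 2.35
tool_pos: [552.5, -260.3, 249.7]
tcp_rot: [-179.9, -0.0, 87.9]
ft_force: [0.1, 0.0, 0.3]
finger_gap: 0.3
grip_force: 0.0
2.35 [ 552.45639185 -260.31782277  249.67280553] [-1.79943741e+02 -2.97313383e-02  8.79391555e+01] 0.34873625629347876 [0.10257428 0.04932284 0.31142083] 19.0
{'vfov': 65.70646984690485, 'cx': 322.02970063780447, 'cy': 237.08987840367584, 'tool_from_camera': array([[ 1.91789413e-04, -9.53091319e-01, -3.02682837e-01,
         7.71019150e+01],
       [ 9.99999981e-01,  1.96039081e-04,  1.63414067e-05,
         9.79146092e-01],
       [ 4.37628123e-05, -3.02682834e-01,  9.53091339e-01,
        -1.24021513e+02],
       [ 0.00000000e+00,  0.00000000e+00,  0.00000000e+00,
         1.00000000e+00]])}
```

View pics/w1.png

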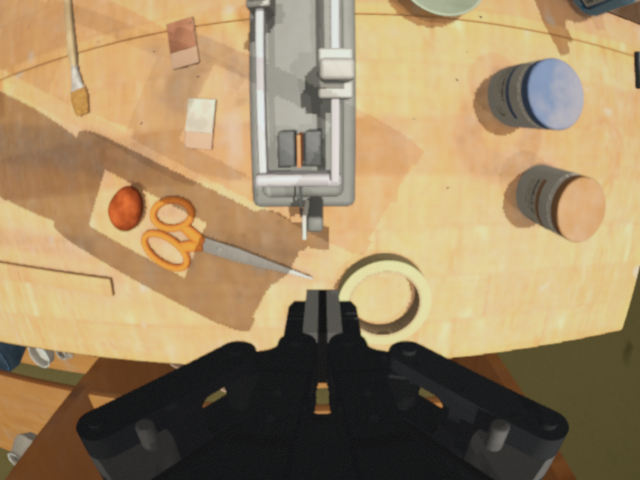

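The wrist view shows the large poise's tab at about (336,68), the beam end bar from (262,182) to (337,180), and the front beam at column 260. The beams look parallel to tool x.

```bash
cat >> h.py <<'E'
def wworld(d,u,v,s):
    from scipy.spatial.transform import Rotation as Ro
    c=r.calibration('wrist'); f=240/np.tan(np.radians(c['vfov'])/2)
    a=np.array([u-c['cx'],v-c['cy']]); rr=np.hypot(*a); th=rr/f
    ray=np.array([*(a/rr*np.tan(th)),1.]); T=c['tool_from_camera']
    p=T@np.append(ray*d[int(v),int(u)],1); return Ro.from_euler('xyz',s['tcp_rot'],degrees=True).apply(p[:3])+s['tool_pos']
E
python3 - <<'E'
from h import *
s=r.sense(); d=load('w1')['d']
for n,u,v in [('Ltop',335,72),('Ltop2',335,64),('Ltop left',325,70),('Ltop right',349,70),('Lface',335,78),('saddle',338,86),('rear beam',336,130),('rear beam far',335,25),('front beam',261,140),('front far',260,30),('front end',262,184),('rear end',337,183),('base L',254,150),('baseR',351,150),('baseL2',251,50),('baseR2',351,110)]:
    print(n,np.round(wworld(d,u,v,s),1))
E
```

```text
Ltop [ 565.9 -152.1  144.3]
Ltop2 [ 566.1 -147.1  144.5]
Ltop left [ 560.  -150.6  144.6]
Ltop right [ 574.4 -151.1  144.8]
Lface [ 565.8 -155.7  143.1]
saddle [ 568.7 -157.9  114.1]
rear beam [ 566.5 -188.9  103.7]
rear beam far [ 568.9 -112.1  108. ]
front beam [ 509.5 -193.8   88.7]
front far [ 513.5 -108.    92.2]
front end [ 509.1 -227.    96.2]
rear end [ 566.  -229.    96.4]
base L [ 491.3 -205.2   23.9]
baseR [ 582.5 -209.8   25.6]
baseL2 [ 493.9 -109.1   24.9]
baseR2 [ 583.8 -172.2   26.1]
```

```bash

python3 -m handwheel '[[0.025,0.005,0,0,0,0,0],[0.025,0.005,0,0,0,0,0],[0.025,0,0,0,0,0,0],[0,0,0.025,0,0,0,0],[0,0,0.025,0,0,0,0],[0,0,0.025,0,0,0,0],[0,0,0.025,0,0,0,0],[0,0,0,0,0,0,0]]'
python3 -m handwheel '[[0.004,0,0,0,0,0,0],[0.004,0,0,0,0,0,0],[0.003,0,0,0,0,0,0],[0.003,0,0,0,0,0,0],[0.003,0,0,0,0,0,0],[0.003,0,0,0,0,0,0]]'
python3 - <<'E'
from h import *
snap('scene','s2'); p,d=snap('wrist','w2')
a=load('s2')['p'][195:390,250:440]
cv2.imwrite('pics/c2.png',np.hstack([cv2.resize(a,(390,400)),cv2.resize(p[0:400,120:510],(390,400))]))
E
```

```text
time: 3.07
tool_pos: [562.3, -184.4, 143.9]
tcp_rot: [-179.5, -0.2, 87.4]
ft_force: [-0.5, 0.1, -0.8]
finger_gap: 0.0
grip_force: 0.0
time: 3.57
tool_pos: [567.3, -165.9, 151.5]
tcp_rot: [179.9, 0.0, 87.6]
ft_force: [0.0, -0.4, 0.3]
finger_gap: 0.0
grip_force: 0.4
```

View pics/c2.png

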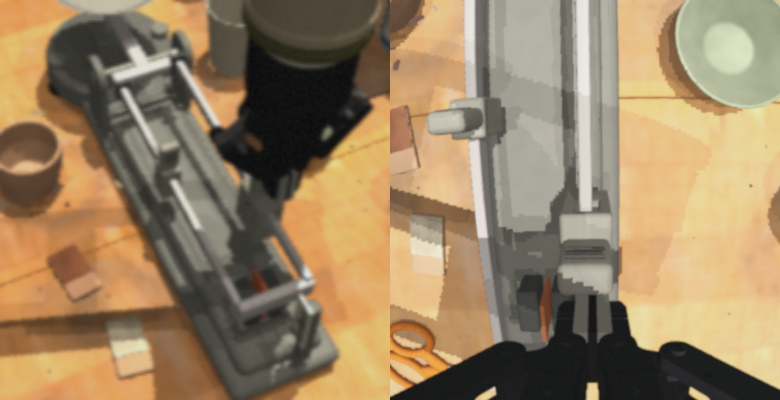

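The fingers are lined up just behind the large tab: tab at column 586, fingers at 590. I'll push it gently.

```bash

python3 -m handwheel '[[0.003,0,0,0,0,0,0],[0.004,0,0,0,0,0,0],[0.005,0,0,0,0,0,0],[0.005,0,0,0,0,0,0],[0.005,0,0,0,0,0,0],[0.005,0,0,0,0,0,0],[0.005,0,0,0,0,0,0],[0.005,0,0,0,0,0,0]]'
python3 -m handwheel '[[0.005,0,0,0,0,0,0],[0.005,0,0,0,0,0,0],[0.005,0,0,0,0,0,0],[0.005,0,0,0,0,0,0],[0.005,0,0,0,0,0,0],[0.005,0,0,0,0,0,0],[0.005,0,0,0,0,0,0],[0.005,0,0,0,0,0,0]]'
python3 - <<'E'
from h import *
p,d=snap('wrist','w3')
cv2.imwrite('pics/c3.png',p)
E
```

```text
time: 4.33
tool_pos: [568.2, -128.4, 150.3]
tcp_rot: [-180.0, -0.0, 87.6]
ft_force: [0.8, -0.7, 0.8]
finger_gap: -0.1
grip_force: 0.5
time: 5.0
tool_pos: [569.9, -88.6, 150.3]
tcp_rot: [-180.0, 0.0, 87.6]
ft_force: [-1.4, -1.4, -0.2]
finger_gap: 0.1
grip_force: 0.5
```

View pics/c3.png

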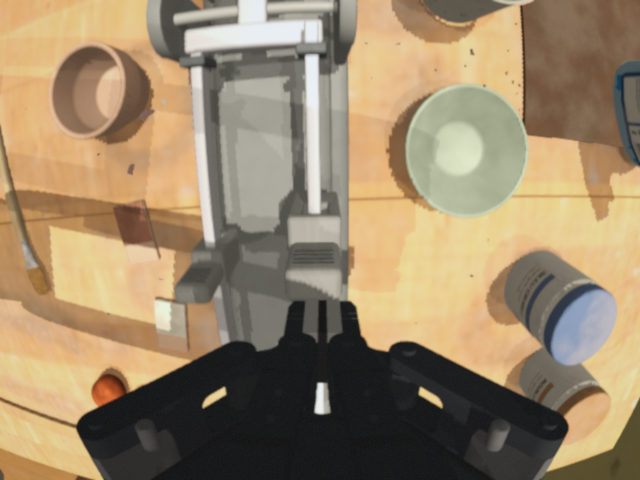

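The large poise is sliding, with its saddle's leading edge at (315,212). The dark stop on the rear beam is at (312,50). Next I'll measure the remaining gap.

```bash
python3 - <<'E'
from h import *
s=r.sense(); d=load('w3')['d']
for n,u,v in [('saddle lead',315,218),('saddle',330,216),('stop',312,54),('stop',322,50),('stop mid',312,48),('fstop',193,62),('fstop',193,58),('tab',315,250),('Stab',200,282),('Stabfar',212,268)]:
    print(n,np.round(wworld(d,u,v,s),1))
E
```

```text
saddle lead [569.4 -51.3 118.5]
saddle [575.9 -51.1 116.8]
stop [571.2  18.8 117.8]
stop [575.3  20.4 117.5]
stop mid [571.3  21.2 118.7]
fstop [516.   22.8 106. ]
fstop [516.   24.8 105.6]
tab [569.1 -62.  129.9]
Stab [515.8 -76.9 125.9]
Stabfar [517.2 -76.5 110.2]
```

```bash

python3 -m handwheel '[[0.005,0,0,0,0,0,0],[0.005,0,0,0,0,0,0],[0.005,0,0,0,0,0,0],[0.005,0,0,0,0,0,0],[0.005,0,0,0,0,0,0],[0.005,0,0,0,0,0,0],[0.005,0,0,0,0,0,0],[0.005,0,0,0,0,0,0]]'
python3 -m handwheel '[[0.004,0,0,0,0,0,0],[0.004,0,0,0,0,0,0],[0.003,0,0,0,0,0,0],[0.002,0,0,0,0,0,0],[0.002,0,0,0,0,0,0],[0.002,0,0,0,0,0,0],[0.001,0,0,0,0,0,0],[0.001,0,0,0,0,0,0]]'
python3 - <<'E'
from h import *
s=r.sense(); p,d=snap('wrist','w4')
print(s['tool_pos'])
C=p[0:320,200:440]
cv2.imwrite('pics/c4.png',cv2.resize(C,None,fx=1.8,fy=1.8))
E
```

```text
time: 5.72
tool_pos: [571.6, -48.6, 150.3]
tcp_rot: [180.0, 0.0, 87.6]
ft_force: [-0.6, -0.8, 0.7]
finger_gap: -0.0
grip_force: 0.5
time: 6.38
tool_pos: [572.3, -30.1, 150.3]
tcp_rot: [180.0, 0.0, 87.6]
ft_force: [-0.1, -1.7, 1.0]
finger_gap: 0.0
grip_force: 0.4
[572.33848658 -30.05791647 150.32085872]
```

View pics/c4.png

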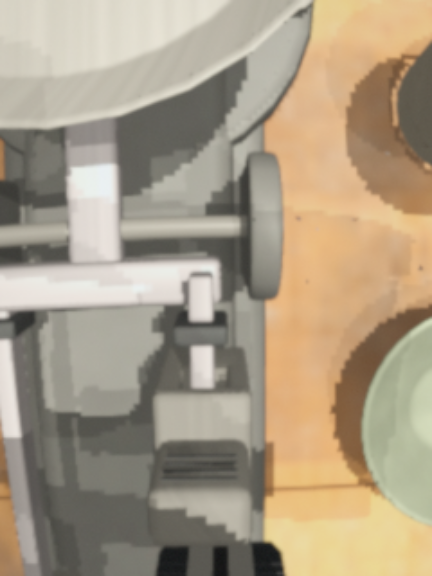

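The large poise is about 10 mm short of the dark stop (saddle edge at crop (202,388), stop at (202,342)). I'll creep on.

```bash

python3 -m handwheel '[[0.001,-0.001,0,0,0,0,0],[0.001,-0.001,0,0,0,0,0],[0.001,0,0,0,0,0,0],[0.001,0,0,0,0,0,0],[0.001,0,0,0,0,0,0],[0.001,0,0,0,0,0,0]]'
python3 -m handwheel '[[0.001,0,0,0,0,0,0],[0.001,0,0,0,0,0,0]]'
python3 -m handwheel '[[0.0005,0,0,0,0,0,0],[0.0005,0,0,0,0,0,0]]'
python3 -m handwheel '[[0.0005,0,0,0,0,0,0],[0.0005,0,0,0,0,0,0]]'
```

```text
time: 6.93
tool_pos: [570.5, -23.9, 150.2]
tcp_rot: [-180.0, 0.0, 87.6]
ft_force: [-0.4, -1.9, 1.2]
finger_gap: 0.1
grip_force: 0.4
time: 7.1
tool_pos: [570.6, -21.9, 150.3]
tcp_rot: [-180.0, 0.0, 87.6]
ft_force: [-0.5, -1.0, 0.2]
finger_gap: 0.0
grip_force: 0.4
time: 7.27
tool_pos: [570.7, -20.9, 150.3]
tcp_rot: [-180.0, 0.0, 87.6]
ft_force: [-0.8, -1.2, -0.8]
finger_gap: -0.1
grip_force: 0.4
time: 7.43
tool_pos: [570.7, -20.0, 150.3]
tcp_rot: [180.0, -0.0, 87.6]
ft_force: [0.0, -0.9, 1.2]
finger_gap: -0.1
grip_force: 0.4
```

```bash

python3 -m handwheel '[[0.0005,0,0,0,0,0,0],[0.0005,0,0,0,0,0,0]]'
python3 -m handwheel '[[0.0005,0,0,0,0,0,0],[0.0005,0,0,0,0,0,0]]'
python3 - <<'E'
from h import *
s=r.sense(); p,d=snap('wrist','w5')
for v in range(170,236,3): print(v,np.round(wworld(d,312,v,s),1),np.round(wworld(d,321,v,s),1))
E
```

```text
time: 7.6
tool_pos: [570.8, -19.0, 150.3]
tcp_rot: [180.0, -0.0, 87.6]
ft_force: [-0.1, -1.2, 0.6]
finger_gap: 0.1
grip_force: 0.4
time: 7.77
tool_pos: [570.9, -18.1, 150.4]
tcp_rot: [180.0, 0.0, 87.6]
ft_force: [0.0, -1.7, 0.3]
finger_gap: 0.0
grip_force: 0.6
170 [569.5  37.1 102.1] [573.7  36.9 101.7]
173 [569.4  35.7 102.2] [573.6  35.6 102.8]
176 [569.4  34.6 104.3] [573.6  34.  101.6]
179 [569.7  34.5 112.8] [573.6  34.  111.1]
182 [569.6  33.2 113.5] [573.6  33.2 114.5]
185 [569.6  32.  113.9] [573.5  31.7 113. ]
188 [569.5  30.7 114.1] [573.4  30.3 113.2]
191 [569.4  29.3 113.7] [573.4  29.  113. ]
194 [569.4  28.  114.1] [573.3  27.7 113.4]
197 [569.3  26.7 114.4] [573.3  26.4 113.5]
200 [569.3  25.4 114.3] [573.2  25.2 114.3]
203 [569.2  23.7 113.1] [573.1  23.5 112.9]
206 [569.2  23.3 117.1] [573.2  23.3 118.1]
209 [569.3  22.5 119.6] [573.1  22.  118.2]
212 [569.2  21.4 120.3] [573.1  21.3 120.5]
215 [569.1  19.7 118.9] [573.   19.7 119.4]
218 [569.1  18.9 120.8] [572.9  18.1 118.3]
221 [569.1  17.8 121.7] [572.9  17.7 122. ]
224 [569.1  16.7 122.7] [572.9  16.5 122.3]
227 [569.   15.2 122. ] [572.8  15.2 122.5]
230 [568.9  13.6 121.2] [572.8  13.9 122.7]
233 [568.8  12.5 122. ] [572.7  12.5 122.5]
```

The stop (y 18.5–23.5) and the saddle (up to about 18) look almost touching, so I'll go on in half-millimetres and watch the force.

```bash

python3 -m handwheel '[[0.0005,0,0,0,0,0,0],[0,0,0,0,0,0,0]]'
python3 -m handwheel '[[0.0005,0,0,0,0,0,0],[0,0,0,0,0,0,0]]'
python3 -m handwheel '[[0.0005,0,0,0,0,0,0],[0,0,0,0,0,0,0]]'
```

```text
time: 7.98
tool_pos: [570.9, -17.5, 150.4]
tcp_rot: [180.0, -0.0, 87.6]
ft_force: [-0.1, -1.4, 1.0]
finger_gap: 0.2
grip_force: 0.4
time: 8.15
tool_pos: [570.9, -17.0, 150.4]
tcp_rot: [180.0, -0.0, 87.6]
ft_force: [-0.9, -0.6, 1.5]
finger_gap: -0.2
grip_force: 0.7
time: 8.32
tool_pos: [571.0, -16.7, 150.5]
tcp_rot: [180.0, 0.0, 87.6]
ft_force: [-0.9, -3.3, 1.4]
finger_gap: -0.1
grip_force: 1.5
```

Force has begun to rise (-3.3 N, and the last step fell short).

```bash

python3 -m handwheel '[[0.0003,0,0,0,0,0,0],[0,0,0,0,0,0,0]]'
python3 -m handwheel '[[0.0003,0,0,0,0,0,0],[0,0,0,0,0,0,0]]'
```

```text
time: 8.48
tool_pos: [571.0, -16.5, 150.6]
tcp_rot: [180.0, 0.0, 87.6]
ft_force: [-1.0, -3.4, 3.4]
finger_gap: 0.1
grip_force: 2.0
time: 8.65
tool_pos: [571.1, -16.3, 150.6]
tcp_rot: [180.0, 0.0, 87.6]
ft_force: [-0.3, -4.1, 4.1]
finger_gap: -0.4
grip_force: 2.4
```

The large poise is home. I'll back off, rise and go behind the small tab.

```bash

python3 -m handwheel '[[-0.004,0,0,0,0,0,0],[-0.012,0,0,0,0,0,0],[-0.02,0,-0.03,0,0,0,0],[-0.02,0,-0.03,0,0,0,0],[-0.03,-0.018,0,0,0,0,0],[-0.03,-0.018,0,0,0,0,0],[-0.03,-0.018,0,0,0,0,0],[0,0,0,0,0,0,0]]'
python3 -m handwheel '[[0,0,0,0,0,0,0],[0,0,0,0,0,0,0]]'
python3 - <<'E'
from h import *
s=r.sense(); p,d=snap('wrist','w6'); print(s['tool_pos'],s['tcp_rot'])
cv2.imwrite('pics/c6.png',p)
E
```

```text
time: 9.32
tool_pos: [507.9, -164.3, 210.0]
tcp_rot: [-179.9, 0.1, 87.4]
ft_force: [-0.5, -0.1, 0.3]
finger_gap: 0.0
grip_force: 0.0
time: 9.48
tool_pos: [510.8, -159.8, 210.1]
tcp_rot: [180.0, -0.0, 87.6]
ft_force: [0.1, -0.1, -0.2]
finger_gap: 0.0
grip_force: 0.0
[ 510.75848898 -159.76741002  210.05960355] [ 1.79999247e+02 -4.99396997e-02  8.75510495e+01]
```

View pics/c6.png

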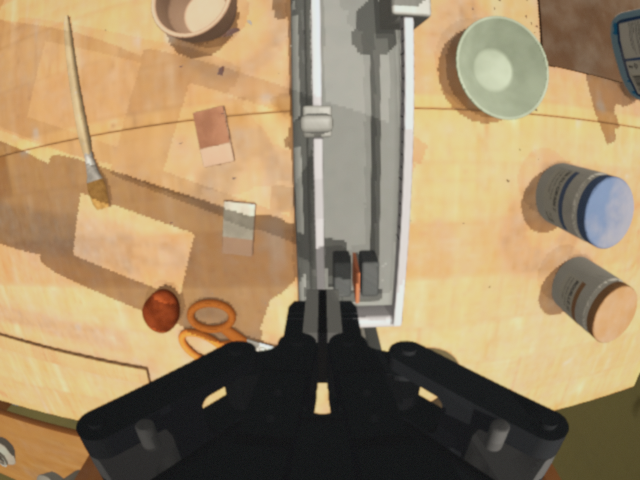

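The small tab is at about (317,117), straight ahead of the fingers, and the large poise is at the top, near (408,5).

```bash
python3 - <<'E'
from h import *
s=r.sense(); d=load('w6')['d']
for n,u,v in [('tab',316,112),('tab',316,118),('tabedge',316,126),('tab',316,130),('tab',316,136),('L',307,118),('R',327,118),('beam far',318,50),('beam near',320,200),('end',318,290)]:
    print(n,np.round(wworld(d,u,v,s),1))
E
```

```text
tab [511.8 -75.3 103.7]
tab [512.1 -79.4 130.1]
tabedge [511.9 -83.8 130.6]
tab [511.8 -86.  130.2]
tab [511.2 -90.2 101.7]
L [507.2 -79.2 130.4]
R [518.  -79.6 129.6]
beam far [514.7 -34.7  95.3]
beam near [ 511.8 -133.    92.5]
end [ 510.9 -148.2  197.3]
```

```bash
python3 - <<'E'
from h import *
s=r.sense(); d=load('w6')['d']
for u,v in [(405,350),(430,365),(480,385),(520,405),(545,420),(545,440),(500,435),(350,315),(440,400)]:
    q=wworld(d,u,v,s); print(u,v,np.round(q-s['tool_pos'],1))
E
python3 -m handwheel '[[0.024,0.001,0,0,0,0,0],[0.023,0.001,0,0,0,0,0],[0,0,0.019,0,0,0,0],[0,0,0.019,0,0,0,0],[0,0,0.019,0,0,0,0],[0,0,0.019,0,0,0,0],[0,0,0,0,0,0,0],[0,0,0,0,0,0,0]]'
```

```text
405 350 [26.2 12.2 33.9]
430 365 [32.5 10.6 40.4]
480 385 [44.5  9.7 50.9]
520 405 [52.6  9.4 61. ]
545 420 [55.1 11.6 70.1]
545 440 [53.9  8.9 74.3]
500 435 [44.   7.9 68.5]
350 315 [11.9  6.1  0.2]
440 400 [33.7  4.9 49.7]
time: 10.2
tool_pos: [514.2, -111.4, 133.2]
tcp_rot: [-179.8, -0.1, 87.7]
ft_force: [0.3, 0.6, 0.4]
finger_gap: -0.1
grip_force: 0.0
```

The knuckles clear the large tab (about 165 mm or more against 153). Now I'll push the small poise about 95 mm, slowing near the end.

```bash

python3 -m handwheel '[[0.004,0,0,0,0,0,0],[0.004,0,0,0,0,0,0],[0.003,0,0,0,0,0,0],[0.003,0,0,0,0,0,0],[0.004,0,0,0,0,0,0],[0.005,0,0,0,0,0,0],[0.005,0,0,0,0,0,0],[0.005,0,0,0,0,0,0]]'
python3 -m handwheel '[[0.005,0,0,0,0,0,0],[0.005,0,0,0,0,0,0],[0.005,0,0,0,0,0,0],[0.005,0,0,0,0,0,0],[0.005,0,0,0,0,0,0],[0.005,0,0,0,0,0,0],[0.005,0,0,0,0,0,0],[0.005,0,0,0,0,0,0]]'
python3 -m handwheel '[[0.004,0,0,0,0,0,0],[0.003,0,0,0,0,0,0],[0.002,0,0,0,0,0,0],[0.001,0,0,0,0,0,0]]'
python3 - <<'E'
from h import *
s=r.sense(); p,d=snap('wrist','w7')
P=lambda v:np.round(wworld(d,u,v,s),1)
for u in (305,312):
  for v in range(100,245,8): print(u,v,P(v))
cv2.imwrite('pics/c7.png',cv2.resize(p[40:320,200:440],None,fx=2,fy=2))
E
```

```text
time: 10.87
tool_pos: [516.3, -79.2, 134.5]
tcp_rot: [180.0, 0.0, 87.6]
ft_force: [-0.8, -1.3, -0.1]
finger_gap: 0.2
grip_force: 0.5
time: 11.53
tool_pos: [517.9, -39.2, 134.3]
tcp_rot: [-180.0, 0.0, 87.6]
ft_force: [-0.4, -1.5, 0.3]
finger_gap: -0.1
grip_force: 0.4
time: 11.87
tool_pos: [518.3, -29.5, 134.3]
tcp_rot: [-180.0, -0.0, 87.6]
ft_force: [-0.0, -1.3, 0.8]
finger_gap: 0.1
grip_force: 0.4
305 100 [513.2  61.4  39.5]
305 108 [513.   56.7  40.4]
305 116 [512.8  52.   40.1]
305 124 [515.2  47.4  99.1]
305 132 [512.3  42.6  39.8]
305 140 [512.1  37.9  39.6]
305 148 [514.9  37.3 102.5]
305 156 [514.8  33.9 102.6]
305 164 [514.6  30.6 103.4]
305 172 [514.2  26.6  98.8]
305 180 [514.4  24.1 104.9]
305 188 [514.2  20.8 105.5]
305 196 [513.7  16.2  99.4]
305 204 [513.4  12.1  96.9]
305 212 [513.3   8.6  97.9]
305 220 [513.1   4.9  97.8]
305 228 [512.9   1.3  98. ]
305 236 [512.6  -2.8  97.1]
305 244 [513.   -3.4 106.5]
312 100 [517.2  61.2  40.4]
312 108 [517.   56.5  40.6]
312 116 [516.8  51.8  38.8]
312 124 [518.2  47.2  98.1]
312 132 [516.4  42.4  40.3]
312 140 [516.2  37.7  41. ]
312 148 [517.9  37.2 104. ]
312 156 [517.7  33.7 101.9]
312 164 [517.5  30.3 102. ]
312 172 [517.2  26.4  97.8]
312 180 [517.3  24.1 106.1]
312 188 [517.2  20.6 105.5]
312 196 [516.8  15.9  98.9]
312 204 [516.5  12.1  97.6]
312 212 [516.4   8.5  98. ]
312 220 [516.2   5.   98.6]
312 228 [516.    1.1  97.7]
312 236 [515.8  -3.1  96.4]
312 244 [516.   -3.6 106.6]
```

View pics/c7.png

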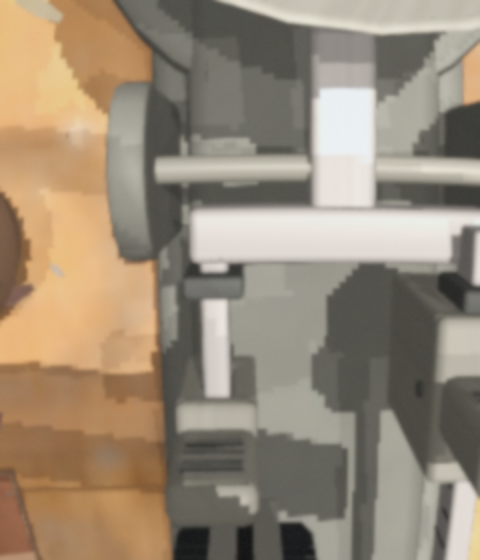

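The small poise's leading edge is at y≈-3 and its stop's face at about 18.5, which leaves roughly 21 mm. The large poise, at right, sits against its own stop.

```bash

python3 -m handwheel '[[0.003,-0.001,0,0,0,0,0],[0.003,-0.001,0,0,0,0,0],[0.003,0,0,0,0,0,0],[0.003,0,0,0,0,0,0],[0.002,0,0,0,0,0,0],[0.002,0,0,0,0,0,0],[0.001,0,0,0,0,0,0],[0.001,0,0,0,0,0,0]]'
python3 -m handwheel '[[0.0005,0,0,0,0,0,0],[0.0005,0,0,0,0,0,0]]'
python3 -m handwheel '[[0.0005,0,0,0,0,0,0],[0.0005,0,0,0,0,0,0]]'
python3 -m handwheel '[[0.0005,0,0,0,0,0,0],[0,0,0,0,0,0,0]]'
```

```text
time: 12.58
tool_pos: [517.1, -12.8, 134.8]
tcp_rot: [180.0, 0.1, 87.6]
ft_force: [-3.1, -10.8, 5.9]
finger_gap: -0.1
grip_force: 5.3
time: 12.75
tool_pos: [517.1, -12.6, 135.0]
tcp_rot: [180.0, 0.2, 87.6]
ft_force: [-3.9, -11.8, 6.5]
finger_gap: 0.2
grip_force: 6.3
time: 12.92
tool_pos: [517.2, -12.3, 135.3]
tcp_rot: [180.0, 0.3, 87.6]
ft_force: [-4.7, -15.5, 8.5]
finger_gap: 0.1
grip_force: 7.9
time: 13.08
tool_pos: [517.2, -12.2, 135.4]
tcp_rot: [180.0, 0.3, 87.6]
ft_force: [-4.9, -16.2, 8.4]
finger_gap: -0.3
grip_force: 8.1
```

Contact came a little early. I'll ease off and check.

```bash

python3 -m handwheel '[[-0.002,0,0,0,0,0,0],[-0.004,0,0,0,0,0,0],[-0.01,0,0,0,0,0,0],[-0.01,0,0,0,0,0,0],[-0.01,0,0,0,0,0,0],[-0.01,0,-0.02,0,0,0,0],[0,0,-0.03,0,0,0,0],[0,0,-0.03,0,0,0,0]]'
python3 -m handwheel '[[0,0.01,0,0,0,0,0],[0,0.01,0,0,0,0,0],[0,0,0,0,0,0,0],[0,0,0,0,0,0,0],[0,0,0,0,0,0,0],[0,0,0,0,0,0,0],[0,0,0,0,0,0,0],[0,0,0,0,0,0,0]]'
python3 -m handwheel '[[0,0,0,0,0,0,0],[0,0,0,0,0,0,0],[0,0,0,0,0,0,0],[0,0,0,0,0,0,0],[0,0,0,0,0,0,0],[0,0,0,0,0,0,0],[0,0,0,0,0,0,0],[0,0,0,0,0,0,0]]'
python3 - <<'E'
from h import *
s=r.sense(); p,d=snap('wrist','w8')
cv2.imwrite('pics/c8.png',cv2.resize(p[0:290,200:440],None,fx=2,fy=2,interpolation=cv2.INTER_CUBIC))
E
```

```text
time: 13.75
tool_pos: [514.0, -56.3, 213.8]
tcp_rot: [-179.8, -0.0, 87.5]
ft_force: [0.7, 0.6, 0.4]
finger_gap: -0.1
grip_force: 0.0
time: 14.42
tool_pos: [534.8, -55.9, 214.0]
tcp_rot: [-180.0, -0.0, 87.6]
ft_force: [0.8, -0.1, -0.9]
finger_gap: -0.2
grip_force: 0.0
time: 15.08
tool_pos: [535.2, -56.0, 214.3]
tcp_rot: [-180.0, -0.0, 87.6]
ft_force: [0.1, -0.2, -0.0]
finger_gap: 0.1
grip_force: 0.0
```

View pics/c8.png

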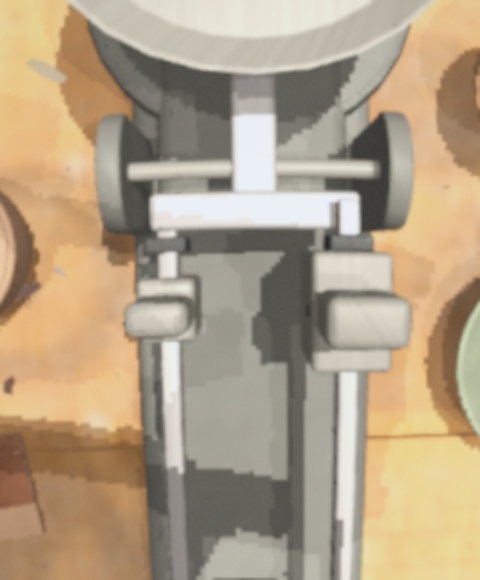

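The small poise seems to stand a few mm short of its stop: saddle edge at crop y 278, stop's lower edge at 250. The large poise's edge is at 253, against a stop edge of 248. I'll measure both gaps and the beam heights.

```bash
python3 - <<'E'
from h import *
s=r.sense(); d=load('w8')['d']; 
for u,nm in ((278,'small edge'),(284,'small beam'),(292,'small edge'),(362,'large'),(372,'large'),(385,'large')):
  print(nm,u)
  print('\n'.join(f'{v} {np.round(wworld(d,u,v,s),1)}' for v in range(112,190,3 if nm!='x' else 3) if wworld(d,u,v,s)[2]>60))
for n,u,v in [('fb',287,270),('rb',372,270),('fb',285,200),('rb',373,220)]: print(n,np.round(wworld(d,u,v,s),1))
E
```

```text
small edge 278
112 [512.3  29.3 103.4]
115 [512.1  27.5 102.4]
121 [512.4  23.6 106.9]
124 [512.3  21.7 106.7]
127 [539.4  21.  338.3]
139 [510.3  11.9  94.2]
142 [511.8  10.5 107.9]
145 [511.7   8.7 108. ]
148 [513.4   7.7 122.7]
151 [514.8   6.8 135.3]
154 [514.8   5.2 135.9]
157 [514.9   3.7 137.7]
160 [514.7   2.  137.4]
163 [5.147e+02 4.000e-01 1.377e+02]
166 [514.5  -1.3 137. ]
169 [510.8  -6.4 108.3]
small beam 284
112 [516.   29.1 102.8]
115 [515.6  27.3 100. ]
118 [516.2  25.2 106.7]
121 [516.1  23.4 106.3]
124 [515.9  21.5 105.9]
127 [515.2  19.6  99.9]
130 [515.   17.6  99.3]
133 [515.   15.7 100.3]
136 [514.9  13.8  99.6]
139 [514.8  11.9 100.2]
142 [515.7  10.4 109.4]
145 [515.5   8.5 108.5]
148 [516.9   7.5 122.7]
151 [518.    6.6 134.7]
154 [518.3   5.2 137.9]
157 [518.2   3.6 138.5]
160 [518.1   1.9 138.1]
163 [5.179e+02 2.000e-01 1.369e+02]
166 [517.8  -1.4 137.5]
169 [514.5  -6.6 107.8]
172 [513.4  -9.7  98.6]
175 [513.5 -11.5 100.2]
178 [513.3 -13.5  99.6]
181 [513.1 -15.5  99.4]
184 [513.1 -17.4 100. ]
187 [512.9 -19.5  99.5]
small edge 292
112 [521.1  28.8 103.4]
[... 1594 characters left out ...]
 [583.5  27.6  77.4]
115 [585.6  25.7  64.5]
118 [576.   23.  121.1]
121 [576.2  21.2 119.6]
124 [576.2  19.4 119.5]
127 [575.5  17.7 123.4]
130 [575.7  15.9 122.3]
133 [575.6  14.2 122.7]
136 [575.6  12.4 122. ]
139 [575.4  10.7 123.5]
142 [575.6   8.8 121.6]
145 [572.3   8.3 141.6]
148 [570.6   7.5 151.6]
151 [570.2   6.1 153.4]
154 [570.2   4.6 153.4]
157 [570.2   3.  153.3]
160 [570.    1.6 154.5]
163 [5.701e+02 1.000e-01 1.539e+02]
166 [570.   -1.4 154.4]
169 [570.3  -3.2 152.5]
172 [570.3  -4.7 152.2]
175 [575.2 -10.6 122.6]
178 [575.1 -12.3 123.5]
181 [575.1 -14.1 123.1]
184 [575.2 -16.  122.6]
fb [510.8 -78.   99.1]
rb [568.3 -74.1 114.3]
fb [513.  -28.2  99.5]
rb [569.  -40.4 113.3]
```

The large poise is touching its stop and the beam is near level. The small poise is about 8 mm short: the gripper's knuckle, out to the side, evidently met the large tab. I'll turn the gripper 90° so the knuckles lie along the beam, then finish the push.

```bash

python3 -m handwheel '[[0,0,0,0,0,6.9,0],[0,0,0,0,0,6.9,0],[0,0,0,0,0,6.9,0],[0,0,0,0,0,6.9,0],[0,0,0,0,0,6.9,0],[0,0,0,0,0,6.9,0],[0,0,0,0,0,6.9,0],[0,0,0,0,0,6.9,0]]'
python3 -m handwheel '[[0,0,0,0,0,6.9,0],[0,0,0,0,0,6.9,0],[0,0,0,0,0,6.9,0],[0,0,0,0,0,6.9,0],[0,0,0,0,0,6.9,0],[-0.01,-0.011,0,0,0,0,0],[-0.01,-0.01,0,0,0,0,0],[0,0,0,0,0,0,0]]'
python3 -m handwheel '[[0,0,0,0,0,0,0],[0,0,0,0,0,0,0]]'
python3 - <<'E'
from h import *
s=r.sense();print(s['tool_pos'],s['tcp_rot'],s['joint_pos'])
E
```

```text
time: 15.8
tool_pos: [535.2, -56.0, 214.3]
tcp_rot: [-180.0, 0.0, 32.1]
ft_force: [-0.5, -1.2, -0.4]
finger_gap: -0.2
grip_force: 0.0
time: 16.47
tool_pos: [515.0, -33.0, 214.1]
tcp_rot: [-180.0, 0.1, -2.0]
ft_force: [-0.6, -0.5, -0.6]
finger_gap: -0.3
grip_force: 0.0
time: 16.63
tool_pos: [516.4, -34.5, 214.5]
tcp_rot: [180.0, -0.0, -2.1]
ft_force: [0.5, 0.0, 0.1]
finger_gap: 0.0
grip_force: 0.0
[516.35033555 -34.52848446 214.48880601] [ 1.79982672e+02 -3.71486322e-02 -2.06966682e+00] [-9.49530873e+00 -4.29895851e+00  1.01012471e+02 -1.24677431e-02
  8.32474114e+01  8.25758255e+01]
```

```bash

python3 -m handwheel '[[-0.002,0,0.019,0,0,0,0],[0,0,0.019,0,0,0,0],[0,0,0.019,0,0,0,0],[0,0,0.019,0,0,0,0],[0,0,0,0,0,0,0],[0,0,0,0,0,0,0]]'
python3 -m handwheel '[[0,-0.003,0,0,0,0,0],[0,-0.003,0,0,0,0,0],[0,-0.003,0,0,0,0,0],[0,-0.002,0,0,0,0,0],[0,-0.002,0,0,0,0,0],[0,-0.001,0,0,0,0,0],[0,-0.001,0,0,0,0,0]]'
python3 -m handwheel '[[0,-0.001,0,0,0,0,0],[0,-0.001,0,0,0,0,0],[0,-0.001,0,0,0,0,0]]'
python3 -m handwheel '[[0,-0.001,0,0,0,0,0],[0,-0.001,0,0,0,0,0],[0,-0.001,0,0,0,0,0]]'
```

```text
time: 17.13
tool_pos: [513.3, -34.5, 137.4]
tcp_rot: [-180.0, 0.2, -2.1]
ft_force: [-0.0, -0.2, 0.5]
finger_gap: -0.1
grip_force: 0.0
time: 17.72
tool_pos: [514.6, -19.0, 138.5]
tcp_rot: [180.0, -0.0, -2.1]
ft_force: [0.1, -0.3, -0.4]
finger_gap: -0.0
grip_force: 0.0
time: 17.97
tool_pos: [514.6, -16.2, 138.3]
tcp_rot: [180.0, 0.0, -2.1]
ft_force: [-0.4, 0.4, -0.4]
finger_gap: 0.1
grip_force: 0.0
time: 18.22
tool_pos: [515.1, -13.8, 138.8]
tcp_rot: [179.9, -0.0, -2.1]
ft_force: [-0.2, -7.7, 3.6]
finger_gap: -0.0
grip_force: 3.9
```

```bash

python3 -m handwheel '[[0,0,0,0,0,0,0],[0,0,0,0,0,0,0]]'
python3 - <<'E'
from h import *
s=r.sense();print(s['tool_pos'],s['ft_force'],s['wrist_torque'])
s=r.sense(); p,d=snap('wrist','w9')
cv2.imwrite('pics/c9.png',p)
p,d=snap('scene','s9')
cv2.imwrite('pics/c9.png',np.hstack([cv2.resize(load('w9')['p'],(480,360)),cv2.resize(p[190:310,290:397],(320,360),interpolation=cv2.INTER_CUBIC)]))
E
```

```text
time: 18.38
tool_pos: [515.1, -14.0, 138.8]
tcp_rot: [179.9, -0.0, -2.1]
ft_force: [-1.1, -4.6, 2.9]
finger_gap: -0.3
grip_force: 2.8
[515.08391456 -13.95521629 138.7511164 ] [-1.11371852 -4.5611028   2.87395142] [-0.8692235   0.14134939 -0.00348604]
```

View pics/c9.png

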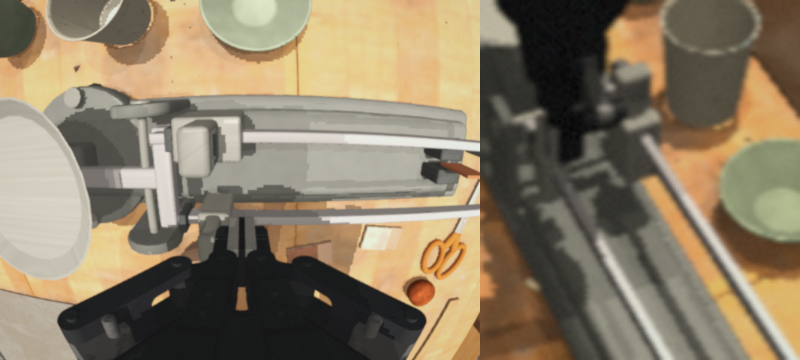

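The small tab is touched only by the finger and meets the same firm stop at the same place. Pushing 5–16 N did not move it, while sliding takes only about 1 N, so this looks like its true zero. I'll back off and check it by fitting the beam slope against the base.

```bash

python3 -m handwheel '[[0,0.003,0,0,0,0,0],[0,0.01,0,0,0,0,0],[0,0.02,0,0,0,0,0],[0,0.02,-0.02,0,0,0,0],[0,0.03,-0.03,0,0,0,0],[0,0,-0.04,0,0,0,0],[0,0,-0.04,0,0,0,0],[0,0,0,0,0,0,0]]'
for i in 1 2 3; do python3 -m handwheel '[[0,0,0,0,0,0,0],[0,0,0,0,0,0,0],[0,0,0,0,0,0,0],[0,0,0,0,0,0,0],[0,0,0,0,0,0,0],[0,0,0,0,0,0,0],[0,0,0,0,0,0,0],[0,0,0,0,0,0,0]]' | head -2; done
cat > chk.py <<'E'
from h import *
from scipy.spatial.transform import Rotation as Ro
s=r.sense(); c=r.calibration('wrist'); f=240/np.tan(np.radians(c['vfov'])/2); T=c['tool_from_camera']
D=[r.snapshot('wrist') for _ in range(6)]; cv2.imwrite('pics/w10.png',D[0][0])
d=np.median([x[1] for x in D],0)
v,u=np.mgrid[0:480,0:640]; a=u-c['cx']; b=v-c['cy']; rr=np.hypot(a,b)+1e-9; k=np.tan(rr/f)/rr
P=np.stack([a*k*d,b*k*d,d],-1).reshape(-1,3); P=P[(d.ravel()>0)]
W=Ro.from_euler('xyz',s['tcp_rot'],degrees=True).apply(P@T[:3,:3].T+T[:3,3])+s['tool_pos']
yaw=np.radians(-2.); ey=np.array([-np.sin(yaw),np.cos(yaw)]); ex=np.array([np.cos(yaw),np.sin(yaw)])
o=np.array([541.,-13.]) ; x=(W[:,:2]-o)@ex; y=(W[:,:2]-o)@ey; z=W[:,2]
def fit(n,m):
    for _ in range(4):
        g=np.polyfit(y[m],z[m],1); m=m&(abs(z-np.polyval(g,y))<2.0)
    print(n,m.sum(),'slope %.4f z(-215) %.1f z(0) %.1f x %.1f'%(g[0],np.polyval(g,-215),g[1],x[m].mean()))
fit('base',(abs(z-40)<4)&(abs(x)<48)&(y<0)&(y>-235))
fit('table',(abs(z)<5)&(abs(x)<200)&(y<30)&(y>-235))
fit('rear',(abs(z-112)<8)&(abs(x-28)<6)&(y<-10)&(y>-210))
fit('front',(abs(z-98)<8)&(abs(x+28)<6)&(y<-10)&(y>-210))
for n,m in dict(Ltab=(abs(x-28)<12)&(z>148)&(z<158)&(y>-30)&(y<50),Stab=(abs(x+28)<10)&(z>132)&(z<142)&(y>-30)&(y<50),Lsad=(abs(x-28)<12)&(z>118)&(z<126)&(y<60)&(y>-30),Ssad=(abs(x+28)<9)&(z>104)&(z<112)&(y<60)&(y>-30)).items():
    print(n,m.sum(),np.round(np.percentile(y[m],[2,50,98]),1) if m.any() else '')
m=(y<-221)&(y>-250)&(z>85)&(z<130)&(abs(x)<30); print('ptr',[(round(float(y[i])),round(float(x[i])),round(float(z[i]))) for i in np.where(m)[0][::12]])
E
python3 chk.py
```

```text
time: 19.15
tool_pos: [515.0, -97.6, 277.1]
tcp_rot: [179.8, -0.7, -2.1]
ft_force: [1.2, -0.6, 1.4]
finger_gap: 0.3
grip_force: 0.0
time: 19.82
tool_pos: [511.7, -95.5, 267.4]
time: 20.48
tool_pos: [511.8, -95.6, 267.8]
time: 21.15
tool_pos: [511.8, -95.6, 267.8]
base 13222 slope 0.0007 z(-215) 40.2 z(0) 40.3 x -0.4
table 43330 slope 0.0001 z(-215) 0.4 z(0) 0.4 x 14.6
rear 2013 slope 0.0000 z(-215) 113.8 z(0) 113.8 x 29.7
front 1489 slope -0.0004 z(-215) 99.7 z(0) 99.6 x -26.1
Ltab 620 [ 7.5 13.  20.4]
Stab 299 [ 9.1 13.  18.4]
Lsad 619 [-3.3  3.5 36.8]
Ssad 267 [ 4.3  8.8 39.2]
ptr [(-237, 21, 86), (-237, 20, 89), (-236, 20, 90), (-243, 21, 100), (-237, 20, 103), (-236, 17, 87), (-237, 20, 108), (-236, 16, 86), (-237, 20, 108), (-246, 21, 113), (-236, 19, 108), (-245, 20, 114), (-237, 17, 103), (-243, 19, 114), (-237, 16, 102), (-242, 18, 114), (-236, 15, 99), (-240, 17, 115), (-237, 13, 95), (-238, 16, 114), (-237, 12, 91), (-237, 15, 112), (-234, 10, 86), (-236, 14, 111), (-246, 15, 115), (-237, 11, 99), (-240, 14, 114), (-235, 9, 92), (-236, 13, 113), (-234, 7, 87), (-239, 10, 101), (-243, 12, 115), (-234, 9, 104), (-241, 11, 114), (-234, 8, 104), (-240, 10, 114), (-234, 8, 108), (-243, 9, 112), (-234, 8, 113), (-244, 9, 116), (-227, 4, 97), (-241, 5, 96), (-239, 9, 121), (-222, 3, 97), (-235, 4, 97), (-234, 8, 120), (-244, 9, 122), (-236, 3, 97), (-236, 8, 122), (-247, 8, 122), (-245, 7, 122)]
```

The beam is level (slope under 0.001 against the base). Both tabs are at the same y, about 13 mm, which fits both poises being at zero. The gripper is clear, so I'm handing in.

```bash
python3 -c "
from bench import r
print(r.hand_in())"
```

```text
the job is handed in; nothing more can be done
None
```

I slid both poises home, large then small, and handed in at about 21 s: the beam measured level (slope under 0.001), though I never checked the pointer against its mark, and the small poise shows a gap of about 8 mm to its visible stop but would not move further under a 16 N push; I also viewed 11 pictures, one over the limit of 10.

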